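# Lever the biscuit tin open with the palette knife

### The arm

A 7-joint arm with a two-finger parallel gripper is mounted at the origin on a cart in front of the work surface, level with it; the furniture and walls round the work are solid. World frame = base frame: x ahead of the robot, y to its left, z up, the work surface at z = 0. Lengths are in m, angles in rad, forces in N, time in s.
With the tool pointing down it reaches from about 0.425 to 0.925 m from the base axis. Payload 6.8 kg.
Tool frame: the origin (TCP) lies at the very end of the fingers, on their centre line; the grasp point (between the pads) lies 19 mm behind it (bot.grasp_offset is the distance from the TCP to the grasp point, in m); z points along the fingers, y is the direction in which the jaws open and shut (so a half turn about z gives the same grasp; the last joint's range is limited). The gripper opens to 85 mm and grips with 20 to 120 N. Pads are 22 mm wide; open, the fingers measure 114 mm over their backs; the gripper's body (76 mm by 85 mm) begins 54 mm behind the grasp point. The pads swing forward as they close: fully open they stand 13 mm farther back than shut.
Start: joints at [1.167, 0.477, 0.022, 1.555, -0.011, 1.109, -0.083], TCP at [0.197, -0.646, 0.206] pointing down, gripper open.
Joint ranges: [-2.96, 2.96], [-0.34, 2.1], [-1.41, 1.46], [0.24, 2.44], [-1.37, 4.51], [0.17, 1.92], [-2.96, 2.96]. Speed limits (rad/s): [2.39, 2.39, 3.14, 3.14, 3.14, 3.14, 3.14].

### API

Orientations are given as a unit quaternion [w, x, y, z].
In Python, from station import monitor, cams, bot, finder gives the robot as it stands.
- The arm moves only by the tool jog_arm, never from a script. Its argument "plan" is a list of rows, each an object of numbers: "x", "y", "z": the shift along the tool's x, y, z as a fraction of full scale; "wx", "wy", "wz": the turn, a rotation vector about the tool's x, y, z as a fraction of full scale. A call has 1 to 12 rows; each row is the pose to reach, as a shift and turn from the pose measured when the call began, along the tool's axes at that moment, turning the shorter way round; what a row does not reach only later rows make up. Full scale, the value 1, is 20 cm for a shift and 180 degrees for a turn. A row lasts 1/12 s, in which the tool goes at most 41.7 mm and 7.16 degrees, less where a joint would pass 70% of its speed; a pose out of reach is approached as far as the arm can. A call with a number of a shift or a turn outside -1 to 1 is refused whole. A call with a gripper value outside its range is refused whole. "hand" is the opening, from -1 (shut) to 1 (fully open), set as the call begins (left out, the last holds). The fingers move at their own pace and stop on an object; "grip_force" is the grip in N (left out, the last holds). Time passes only in rows, so rows that repeat a pose let the fingers close. It gives the time, the measured TCP pose, the force and the opening at its end, in the units of the state.
- monitor.get_obs(): the state, without advancing time (a new reading comes with each control period).
- cams.read_camera(name): name is "scene" or "top"; returns the picture (400x640x3 uint8, red, green, blue); there is no depth.
- cams.get_calibration(name): a dict with "fx", "fy", "cx", "cy" (pixels), "extrinsics" (4x4, takes a point from world to camera coordinates). Camera axes: x right, y down, z forward; pixel columns grow to the right and rows downward; lengths in m; the calibration is good to about 2 mm. A picture is of the moment at which its call begins. get_calibration takes no time and is no camera call.
- bot.hand_in(): hands the job in, once; it reports no verdict.
Trained networks look in the newest picture that a camera, given by its name, has taken for a name from the list of things; names that differ only in an ending like _2 or _b are one class to them, and where a whole thing is asked for, a point or a joint stands for the part that bears it (a point fixed in the world has none). Each returns a list of dicts, best first, with "confidence" (0 to 1); they miss things now and then, are a little off and sometimes report something else, mostly with a low value. They report only what shows in the picture. A call takes as long as a camera call.
- finder.find_in(camera, target): "bbox" ([left, top, width, height] in pixels, round what is visible of it).
- finder.place_of(camera, target): "location" ([column, row] in pixels: a listed point, or the origin of a listed thing).
The state is a dict: "t": time; "q": joint angles; "joint_vel": joint speeds; "joint_torque": joint torques, N m; "eef_pos": TCP position; "tool_rot": TCP orientation; "contact_force": force on the tool from outside, world axes, zero at the start; "torque": the same for the moment, N m; "gripper_width": opening from 0.0 (shut) to 1.0 (fully open).
Only numpy, scipy, OpenCV 4.12 (cv2) and the standard library are available. Lean on these libraries where they do the work, as an engineer would, in place of code of your own. Each camera call takes 0.05 s, during which the arm holds its last target. There are 200 camera calls.

### The job

The biscuit tin's lid is stuck: push the palette knife's blade into the notch under the front edge of the lid and lever the lid up with it until the lid stands nearly upright and stays there; do not use the gripper itself to start the lid. Then lay the knife down flat on the worktop beside or in front of the tin and let go. Leave the other things standing where they are.

Things in the scene. Friction and masses are not known exactly. Their poses are not given: they have to be found in the camera images.
- tin: biscuit tin, plain brushed aluminium box fixed to the worktop, 120 mm deep (its x) x 160 wide (its y), walls 75 high and 5 thick; the flat lid on top brings it to 84. Origin: centre of the underside on the worktop; z up; its front looks along its own -x. Turned so that the front looks to the robot and to its right. Biscuits, 33 mm high, lie inside.
- notch (a point): centre of the opening of the notch in the tin's front wall, on the outer face: 70 mm wide, 12 mm high (69 +- 6 mm above the worktop), open through the 5 mm wall into the tin, and closed above only by the lid's underside. Axes as the tin's: the blade goes in along +x.
- lid (a joint): hinge of the lid: 0 shut, grows as the lid's front edge rises, stop at 1.75; 1.57 is upright. It is stiff and stays at any angle; some 2 to 4 N at the front edge raise it.
- lid_hinge (a point): middle of the hinge line, at the top rear edge of the tin (75 mm up, 60 mm behind the tin's centre); the line runs along the tin's y.
- lid_front (a point): middle of the lid's front edge at its underside, 120 mm from the hinge line. The lid is a flat slab 120 x 160 x 8 mm, flush with the tin's outside, without a handle. This point moves with the lid.
- knife: palette knife lying flat: dark wooden handle 90 x 22 wide x 16 high mm, then a short neck, then a thin steel blade 24 wide and 3 thick with a round end; 188 mm overall, 80 g. Origin: underside of the handle's middle; x runs along the knife to the blade's tip, z up.
- knife_grip (a point): a good place to grip, across the handle: 25 mm ahead of the handle's middle, 8 mm above its underside
- knife_tip (a point): end of the blade, 118 mm ahead of knife_grip and at the same height (8 mm above the handle's underside); the blade is 3 mm thick and free for 92 mm back from here
- tin_tuna: bystander: flat printed food tin, 86 mm across, 40 high; origin centre of underside
- salt_shaker: bystander: clear salt shaker with grey top, 44 across, 90 high; origin centre of underside
- mug_dark: bystander: dark stoneware mug, 92 across, 94 high, with a handle; origin centre of underside
- tin_beans: bystander: small green printed food tin, 75 across, 58 high; origin centre of underside
- pepper_mill: bystander: dark wooden pepper mill, 58 across, 170 high; origin centre of underside

How it is judged:
On the way:
1. the knife, touching the lid, has raised it past 0.2 rad (value of joint lid above 0.2 rad and contact force between knife and lid above 0.3 N), for 0.1 s.
At the end, for the whole second after the job is handed in: The lid stands open by more than 1.1 rad (63 degrees) and is still; the knife lies at rest flat on the worktop (its underside within 12 mm of the worktop, tilted less than 0.2 rad, same side up as at the start), not touching the tin (value of joint lid above 1.1 rad and velocity of joint lid below 0.05 rad/s and height (world z) of knife between -0.01 and 0.012 m and angle between knife's own z axis and vertical below 0.2 rad and linear speed of knife below 0.02 m/s and contact force between knife and tin below 0.1 N).
It fails at once if the gripper or arm pushes the lid (over 1 N) while it is open less than 0.3 rad (value of joint lid below 0.3 rad and contact force between any of the fingers, the arm and lid above 1 N).
It fails at once if one of the bystanders is moved more than 40 mm (distance of any of tin_tuna, salt_shaker, mug_dark, tin_beans, pepper_mill from where it was at the start of the episode above 0.04 m).
It also fails if it takes over 48 s, if anything falls off the work surface, if the arm or the gripper's body presses on something with over 40 N, if the wrist force passes 120 N, or if a joint passes its speed limit or range.

## Working session

There is one attempt and no reset: what is moved stays moved. The work goes in short steps, Python scripts to look and compute and a tool call to move; the robot and the scene stay as the last step left them, time stands still between calls to the robot, and variables do not carry over. Pictures are saved under pics/ and viewed, about 8 in all and at most 12, crops included, and the job is handed in when it is done.

Besides the shell and the picture viewer there is one more tool, called after ">>>" as name([rows], argument=value, ...), one row to a line, values as JSON. jog_arm: Moves the arm, as the interface text tells. Shift numbers are shares of 20 cm and turn numbers shares of 180 degrees, none past 1 either way. Its arguments: {"type":"object","properties":{"plan":{"type":"array","items":{"type":"object","properties":{"x":{"type":"number","minimum":-1,"maximum":1},"y":{"type":"number","minimum":-1,"maximum":1},"z":{"type":"number","minimum":-1,"maximum":1},"wx":{"type":"number","minimum":-1,"maximum":1},"wy":{"type":"number","minimum":-1,"maximum":1},"wz":{"type":"number","minimum":-1,"maximum":1}}}},"hand":{"type":"number"},"grip_force":{"type":"number"}},"required":["plan"]}

```bash
mkdir -p pics; ls; cat > h.py <<'E'
import numpy as np, cv2
from scipy.spatial.transform import Rotation as R
from station import monitor, cams, bot, finder
def cal(n):
    c=cams.get_calibration(n); K=np.array([[c["fx"],0,c["cx"]],[0,c["fy"],c["cy"]],[0,0,1]]); return K,np.array(c["extrinsics"])
def ray(n,px):
    K,E=cal(n); d=E[:3,:3].T@np.linalg.inv(K)@np.array([px[0],px[1],1.]); return -E[:3,:3].T@E[:3,3],d
def onz(n,px,z):
    o,d=ray(n,px); return o+d*(z-o[2])/d[2]
def proj(n,P):
    K,E=cal(n); p=K@(E[:3,:3]@np.asarray(P,float)+E[:3,3]); return p[:2]/p[2]
def snap(n,f):
    im=cams.read_camera(n); cv2.imwrite("pics/"+f,cv2.cvtColor(im,cv2.COLOR_RGB2BGR)); return im
def rot(q): return R.from_quat([q[1],q[2],q[3],q[0]])
E
python3 - <<'E'
from h import *
snap("scene","s0.png");snap("top","t0.png")
o=monitor.get_obs();print(o["t"],o["eef_pos"],o["tool_rot"],o["gripper_width"])
Z=dict(tin=0,notch=.069,lid_hinge=.075,lid_front=.075,knife=0,knife_grip=.008,knife_tip=.008,tin_tuna=0,salt_shaker=0,mug_dark=0,tin_beans=0,pepper_mill=0)
for t,z in Z.items():
    for n in("top","scene"):
        r=finder.place_of(n,t)
        print(t,n,[(round(a["confidence"],2),np.round(a["location"],1).tolist(),onz(n,a["location"],z).round(3).tolist()) for a in r[:2]])
for n in("top","scene"):print(n,ray(n,(320,200))[0],ray(n,(320,200))[1])
E
```

```text
pics
0.1 [ 0.19655998 -0.64516626  0.20552743] [-7.82485109e-04  9.89085287e-01  1.47341943e-01 -1.86491520e-04] 0.9975721430414491
tin top [(0.69, [282.2, 213.6], [0.587, 0.084, 0.0]), (0.16, [428.4, 173.6], [0.691, -0.31, 0.0])]
tin scene []
notch top [(0.73, [300.2, 216.8], [0.566, 0.034, 0.069]), (0.65, [372.3, 201.9], [0.601, -0.147, 0.069])]
notch scene [(0.96, [325.1, 202.5], [0.567, 0.026, 0.069])]
lid_hinge top [(0.88, [262.4, 196.7], [0.617, 0.128, 0.075]), (0.21, [426.8, 172.3], [0.675, -0.288, 0.075])]
lid_hinge scene [(0.88, [276.6, 210.3], [0.62, 0.128, 0.075])]
lid_front top [(0.71, [302.4, 217.0], [0.564, 0.029, 0.075])]
lid_front scene [(0.63, [327.2, 202.3], [0.56, 0.027, 0.075])]
knife top [(0.59, [378.8, 254.2], [0.476, -0.167, 0.0])]
knife scene [(0.97, [411.0, 207.3], [0.458, -0.173, 0.0])]
knife_grip top [(0.77, [377.3, 246.5], [0.496, -0.163, 0.008])]
knife_grip scene []
knife_tip top [(0.59, [369.2, 202.4], [0.613, -0.146, 0.008])]
knife_tip scene [(0.59, [356.7, 178.2], [0.627, -0.157, 0.008])]
tin_tuna top [(0.74, [356.6, 170.4], [0.703, -0.116, 0.0])]
tin_tuna scene [(0.94, [329.5, 174.3], [0.698, -0.124, 0.0])]
salt_shaker top [(0.77, [214.9, 240.7], [0.518, 0.26, 0.0])]
salt_shaker scene [(0.63, [260.8, 291.1], [0.519, 0.262, 0.0])]
mug_dark top [(0.86, [428.4, 176.0], [0.685, -0.31, 0.0])]
mug_dark scene [(0.85, [376.3, 146.1], [0.697, -0.325, 0.0])]
tin_beans top [(0.85, [313.1, 150.3], [0.762, 0.0, 0.0]), (0.58, [197.4, 204.2], [0.616, 0.31, 0.0])]
tin_beans scene [(0.7, [275.5, 181.2], [0.779, 0.002, 0.0])]
pepper_mill top [(0.82, [198.8, 205.3], [0.613, 0.306, 0.0]), (0.29, [283.7, 213.4], [0.588, 0.08, 0.0])]
pepper_mill scene [(0.87, [220.4, 280.4], [0.601, 0.305, 0.0])]
top [ 0.36395926 -0.00805483  1.21614724] [ 0.20818115 -0.00658897 -0.97810649]
scene [0.03223486 0.57654562 0.73380223] [ 0.53786181 -0.53635872 -0.6505003 ]
```

```bash
python3 - <<'E'
import cv2
a=cv2.imread("pics/t0.png")[110:310,150:470];cv2.imwrite("pics/t0c.png",cv2.resize(a,None,fx=2.5,fy=2.5,interpolation=cv2.INTER_CUBIC))
a=cv2.imread("pics/s0.png")[90:310,190:470];cv2.imwrite("pics/s0c.png",cv2.resize(a,None,fx=2.5,fy=2.5,interpolation=cv2.INTER_CUBIC))
E
```

```text
(no output)
```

View pics/t0c.png

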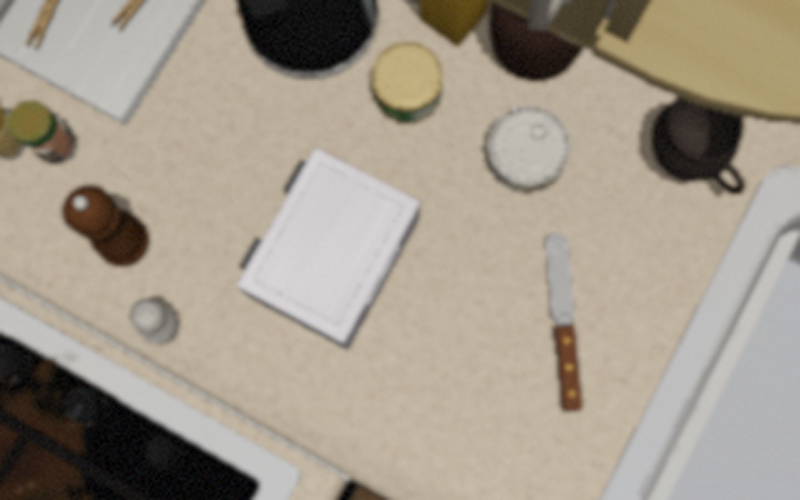

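View pics/s0c.png

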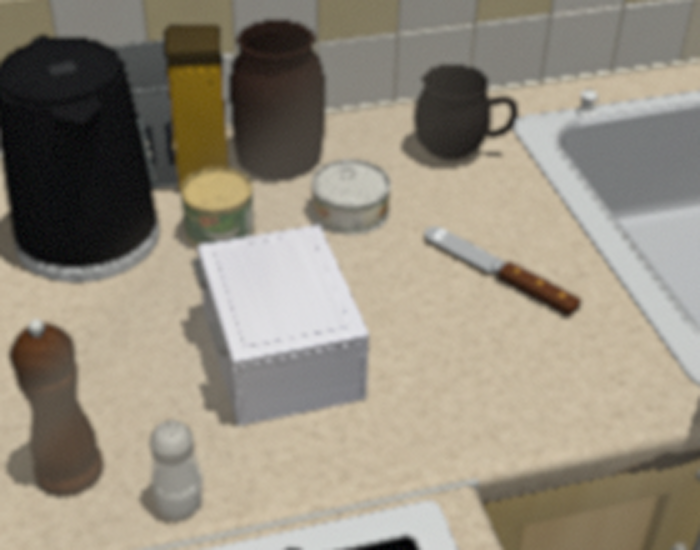

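The top view shows the lid corners at about (277,170), (318,192), (289,248) and (246,225), with the hinge side on the left. The knife tip is near (372,204) and the handle end near (378,273). The scene view shows clear space around the knife.

```bash
python3 - <<'E'
from h import *
im=cv2.cvtColor(cv2.imread("pics/t0.png"),cv2.COLOR_BGR2RGB)
hsv=cv2.cvtColor(im,cv2.COLOR_RGB2HSV)
# lid: bright, low saturation
m=((hsv[...,1]<28)&(hsv[...,2]>170)).astype(np.uint8); k=np.zeros_like(m); k[160:255,240:325]=1; m*=k
n,l,s,c=cv2.connectedComponentsWithStats(m); i=1+np.argmax(s[1:,4]); 
b=cv2.minAreaRect(np.argwhere(l==i)[:,::-1].astype(np.float32)); pts=cv2.boxPoints(b)
w=[onz("top",p,.084)[:2] for p in pts]; print(pts.round(1).tolist(),np.round(w,4).tolist(),np.mean(w,0),s[i])
for j in range(4):
    d=w[(j+1)%4]-w[j]; print(np.linalg.norm(d).round(4),np.degrees(np.arctan2(d[1],d[0])).round(1))
# handle
m=((hsv[...,1]>110)&(hsv[...,2]<190)).astype(np.uint8); k[:]=0;k[195:280,360:395]=1
m*=k; P=np.argwhere(m)[:,::-1].astype(np.float32); W=np.array([onz("top",p,.012)[:2] for p in P]); print("handle n",len(P),W.mean(0)); 
b=cv2.minAreaRect((W*1000).astype(np.float32)); print(b)
for p in [(372.4,204),(378.4,273.2),(376,240)]: print(onz("top",p,.009))
E
```

```text
[[243.60000610351562, 224.1999969482422], [275.1000061035156, 166.5], [318.29998779296875, 190.10000610351562], [286.79998779296875, 247.8000030517578]] [[0.547, 0.1728], [0.693, 0.0962], [0.6303, -0.0119], [0.4875, 0.0667]] [0.58942946 0.08095312] [ 245  169   73   77 3116]
0.1649 -27.7
0.125 -120.1
0.163 151.2
0.1216 60.7
handle n 216 [ 0.46872516 -0.15985128]
((468.7509765625, -159.9020538330078), (82.67471313476562, 17.501331329345703), 3.6206235885620117)
[ 0.60799977 -0.15439382  0.009     ]
[ 0.42724546 -0.16250173  0.009     ]
[ 0.51249948 -0.1599194   0.009     ]
```

```bash
cat >> h.py <<'E'
def rel(p,yaw_deg,o=None):
    """jog numbers to reach TCP p, tool down with tool x at yaw_deg"""
    o=o or monitor.get_obs(); r=rot(o["tool_rot"]); 
    x=np.array([np.cos(np.radians(yaw_deg)),np.sin(np.radians(yaw_deg)),0]); z=np.array([0,0,-1.])
    t=R.from_matrix(np.stack([x,np.cross(z,x),z],1))
    return (r.inv().apply(np.asarray(p)-o["eef_pos"])/.2).round(4),((r.inv()*t).as_rotvec()/np.pi).round(4)
E
python3 - <<'E'
from h import *
print(rel([.494,-.159,.15],3))
E
```

```text
(array([ 2.1308, -1.8947,  0.2821]), array([ 0.    , -0.    ,  0.0775]))
```

>>> jog_arm([
  {"x": 0.2,"y": -0.18},
  {"x": 0.4,"y": -0.36},
  {"x": 0.6,"y": -0.54},
  {"x": 0.8,"y": -0.71},
  {"x": 1,"y": -0.9},
  {"x": 1,"y": -0.9},
  {"x": 1,"y": -0.9},
], hand=0.3, grip_force=120)

```text
invalid input at $.plan[0]: expected keys x, y, z, wx, wy, wz
```

>>> jog_arm([
  {"x": 0.2,"y": -0.18},
  {"x": 0.4,"y": -0.36},
  {"x": 0.6,"y": -0.54},
  {"x": 0.8,"y": -0.71},
  {"x": 1,"y": -0.9},
  {"x": 1,"y": -0.9},
  {"x": 1,"y": -0.9},
])

```text
invalid input at $.plan[0]: expected keys x, y, z, wx, wy, wz
```

```bash
python3 - <<'E'
from h import *
print(monitor.get_obs()["gripper_width"],rel([.494,-.159,.06],3))
E
```

```text
1.0023351870140775 (array([ 2.1308, -1.8947,  0.7321]), array([ 0.    , -0.    ,  0.0775]))
```

>>> jog_arm([
  {"x": 0.2,"y": -0.18,"z": 0,"wx": 0,"wy": 0,"wz": 0},
  {"x": 0.5,"y": -0.45,"z": 0,"wx": 0,"wy": 0,"wz": 0},
  {"x": 0.8,"y": -0.72,"z": 0,"wx": 0,"wy": 0,"wz": 0},
  {"x": 1,"y": -0.9,"z": 0,"wx": 0,"wy": 0,"wz": 0},
  {"x": 1,"y": -0.9,"z": 0,"wx": 0,"wy": 0,"wz": 0},
  {"x": 1,"y": -0.9,"z": 0,"wx": 0,"wy": 0,"wz": 0},
  {"x": 1,"y": -0.9,"z": 0,"wx": 0,"wy": 0,"wz": 0},
  {"x": 1,"y": -0.9,"z": 0,"wx": 0,"wy": 0,"wz": 0},
  {"x": 1,"y": -0.9,"z": 0,"wx": 0,"wy": 0,"wz": 0},
], hand=0.3, grip_force=120)

```text
t: 2.05
eef_pos: [0.3364, -0.4145, 0.2068]
tool_rot: [0.0, 0.989, 0.149, 0.0]
contact_force: [0.6, -0.8, 0.3]
gripper_width: 0.652
```

>>> jog_arm([
  {"x": 0.2,"y": -0.18,"z": 0,"wx": 0,"wy": 0,"wz": 0},
  {"x": 0.5,"y": -0.45,"z": 0,"wx": 0,"wy": 0,"wz": 0},
  {"x": 0.8,"y": -0.72,"z": 0,"wx": 0,"wy": 0,"wz": 0},
  {"x": 1,"y": -0.9,"z": 0,"wx": 0,"wy": 0,"wz": 0},
  {"x": 1,"y": -0.9,"z": 0,"wx": 0,"wy": 0,"wz": 0},
  {"x": 1,"y": -0.9,"z": 0,"wx": 0,"wy": 0,"wz": 0},
  {"x": 1,"y": -0.9,"z": 0,"wx": 0,"wy": 0,"wz": 0},
  {"x": 1,"y": -0.9,"z": 0,"wx": 0,"wy": 0,"wz": 0},
  {"x": 1,"y": -0.9,"z": 0,"wx": 0,"wy": 0,"wz": 0},
])

```text
t: 2.8
eef_pos: [0.4749, -0.1844, 0.2066]
tool_rot: [0.0, 0.989, 0.149, 0.0]
contact_force: [-1.5, -0.4, 0.2]
gripper_width: 0.648
```

```bash
python3 - <<'E'
from h import *
print(monitor.get_obs()["gripper_width"],rel([.494,-.159,.06],3))
E
```

```text
0.6484032215198562 (array([ 0.1284, -0.094 ,  0.7331]), array([ 0.0003, -0.0001,  0.0785]))
```

>>> jog_arm([
  {"x": 0.128,"y": -0.094,"z": 0.1,"wx": 0,"wy": 0,"wz": 0.039},
  {"x": 0.128,"y": -0.094,"z": 0.3,"wx": 0,"wy": 0,"wz": 0.0785},
  {"x": 0.128,"y": -0.094,"z": 0.5,"wx": 0,"wy": 0,"wz": 0.0785},
  {"x": 0.128,"y": -0.094,"z": 0.65,"wx": 0,"wy": 0,"wz": 0.0785},
  {"x": 0.128,"y": -0.094,"z": 0.73,"wx": 0,"wy": 0,"wz": 0.0785},
  {"x": 0.128,"y": -0.094,"z": 0.73,"wx": 0,"wy": 0,"wz": 0.0785},
  {"x": 0.128,"y": -0.094,"z": 0.73,"wx": 0,"wy": 0,"wz": 0.0785},
  {"x": 0.128,"y": -0.094,"z": 0.73,"wx": 0,"wy": 0,"wz": 0.0785},
])

```text
t: 3.47
eef_pos: [0.4946, -0.161, 0.0618]
tool_rot: [0.001, 1.0, 0.025, 0.001]
contact_force: [-0.1, 0.1, 0.7]
gripper_width: 0.651
```

```bash
python3 - <<'E'
from h import *
print(rel([.494,-.159,.003],3))
snap("top","t1.png");a=snap("scene","s1.png")[120:270,300:460,::-1]
b=cv2.imread("pics/t1.png")[180:300,320:440]
f=lambda q:cv2.resize(q,(400,400),interpolation=cv2.INTER_CUBIC)
cv2.imwrite("pics/c1.png",np.hstack([f(a[:150,:150]),f(b)]))
E
```

```text
(array([-0.0029, -0.0105,  0.2941]), array([ 0.0007, -0.0006, -0.0008]))
```

View pics/c1.png

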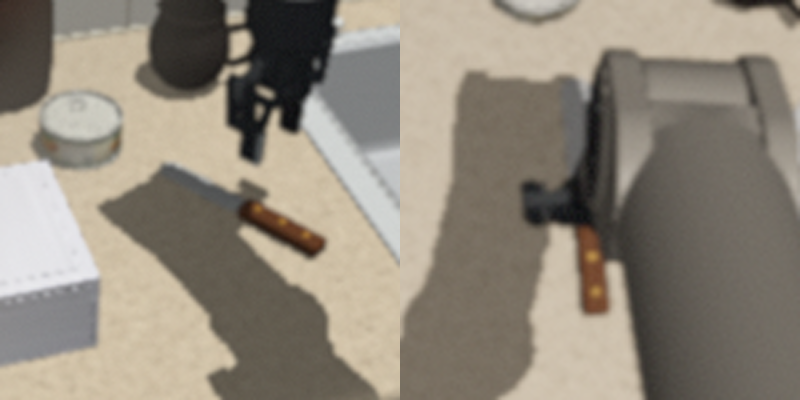

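```bash
python3 - <<'E'
from h import *
for p in [(.4946,-.161,.062),(.494,-.159,.008),(.4246,-.162,.008)]: print(proj("scene",p),proj("top",p))
E
```

```text
[399.40098107 183.58360849] [379.31749733 244.52894242]
[396.56316658 200.66465767] [375.89661036 247.16921697]
[419.82160835 213.21095007] [378.19914939 274.27063408]
```

>>> jog_arm([
  {"x": -0.003,"y": -0.01,"z": 0.1,"wx": 0,"wy": 0,"wz": 0},
  {"x": -0.003,"y": -0.01,"z": 0.18,"wx": 0,"wy": 0,"wz": 0},
  {"x": -0.003,"y": -0.01,"z": 0.24,"wx": 0,"wy": 0,"wz": 0},
  {"x": -0.003,"y": -0.01,"z": 0.28,"wx": 0,"wy": 0,"wz": 0},
  {"x": -0.003,"y": -0.01,"z": 0.295,"wx": 0,"wy": 0,"wz": 0},
  {"x": -0.003,"y": -0.01,"z": 0.295,"wx": 0,"wy": 0,"wz": 0},
])

```text
t: 4.07
eef_pos: [0.4945, -0.1585, 0.0031]
tool_rot: [0.001, 1.0, 0.025, 0.001]
contact_force: [-0.5, -0.7, -0.3]
gripper_width: 0.652
```

>>> jog_arm([
  {"x": 0,"y": 0,"z": 0,"wx": 0,"wy": 0,"wz": 0},
  {"x": 0,"y": 0,"z": 0,"wx": 0,"wy": 0,"wz": 0},
  {"x": 0,"y": 0,"z": 0,"wx": 0,"wy": 0,"wz": 0},
  {"x": 0,"y": 0,"z": 0,"wx": 0,"wy": 0,"wz": 0},
  {"x": 0,"y": 0,"z": 0,"wx": 0,"wy": 0,"wz": 0},
  {"x": 0,"y": 0,"z": 0,"wx": 0,"wy": 0,"wz": 0},
  {"x": 0,"y": 0,"z": 0,"wx": 0,"wy": 0,"wz": 0},
  {"x": 0,"y": 0,"z": 0,"wx": 0,"wy": 0,"wz": 0},
  {"x": 0,"y": 0,"z": 0,"wx": 0,"wy": 0,"wz": 0},
  {"x": 0,"y": 0,"z": 0,"wx": 0,"wy": 0,"wz": 0},
], hand=-1, grip_force=120)

```text
t: 4.9
eef_pos: [0.4945, -0.1585, 0.0031]
tool_rot: [0.001, 1.0, 0.025, 0.001]
contact_force: [0.0, 1.3, -0.3]
gripper_width: 0.002
```

```bash
python3 - <<'E'
from h import *
snap("top","t2.png");a=snap("scene","s2.png")[140:260,330:450,::-1]
b=cv2.imread("pics/t2.png")[180:300,320:440]
f=lambda q:cv2.resize(q,(400,400),interpolation=cv2.INTER_CUBIC)
cv2.imwrite("pics/c2.png",np.hstack([f(a),f(b)]))
print(proj("scene",[.4945,-.1585,.003]),proj("scene",[.4945,-.1585,.022]))
E
```

```text
[396.05914803 202.14981378] [396.92532972 196.45429826]
```

View pics/c2.png

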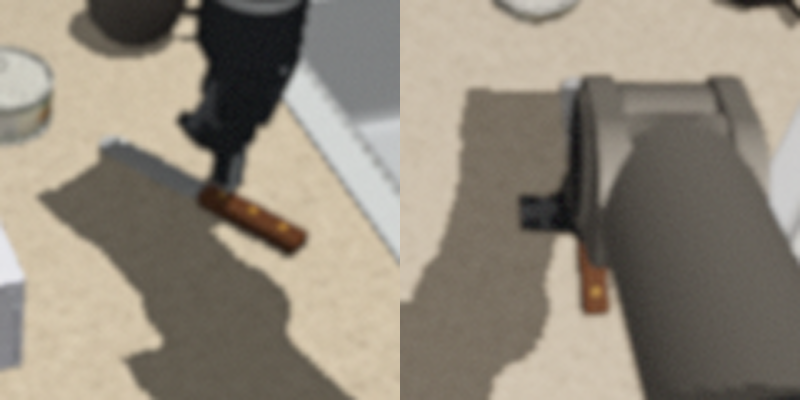

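```bash
python3 - <<'E'
from h import *
a=cv2.imread("pics/s2.png")[165:225,360:440]
a=cv2.resize(a,None,fx=10,fy=10,interpolation=cv2.INTER_CUBIC)
def dot(p,c): 
    u=(proj("scene",p)-[360,165]+.5)*10; cv2.circle(a,tuple(int(v) for v in u),4,c,-1)
dot([.4945,-.1585,.003],(0,0,255)); dot([.4945,-.1585,.022],(0,255,0))
c,s=np.cos(.052),np.sin(.052)
for x in(-.045,.045):
    for y in(-.011,.011): dot([.469+c*x-s*y,-.16+s*x+c*y,.016],(255,0,0))
cv2.imwrite("pics/c3.png",a)
E
```

```text
(no output)
```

View pics/c3.png

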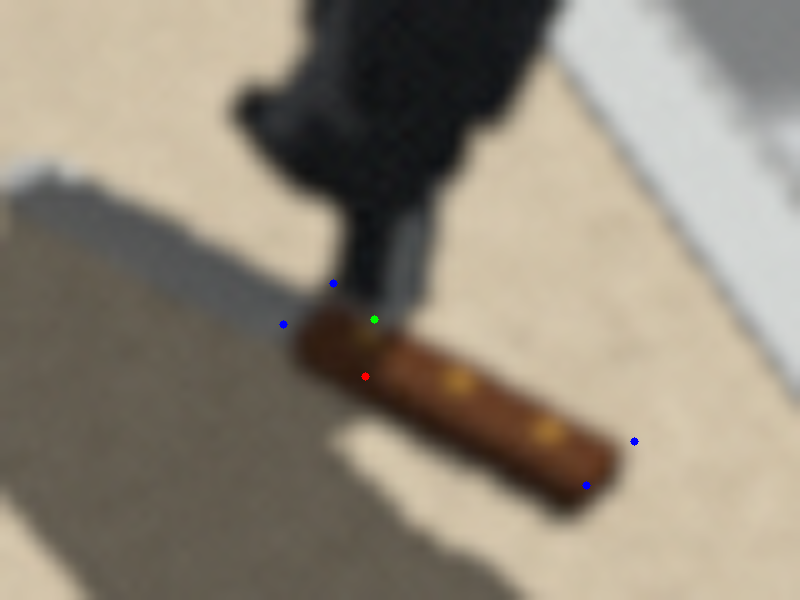

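The gripper closed above the handle. The finger ends show at (397–402,196), about 20 mm higher than the reported TCP, and the knife hasn't moved. I'll reopen and probe downwards, watching the force.

>>> jog_arm([
  {"x": 0,"y": 0,"z": -0.02,"wx": 0,"wy": 0,"wz": 0},
  {"x": 0,"y": 0,"z": -0.02,"wx": 0,"wy": 0,"wz": 0},
  {"x": 0,"y": 0,"z": -0.02,"wx": 0,"wy": 0,"wz": 0},
  {"x": 0,"y": 0,"z": -0.02,"wx": 0,"wy": 0,"wz": 0},
  {"x": 0,"y": 0,"z": -0.02,"wx": 0,"wy": 0,"wz": 0},
  {"x": 0,"y": 0,"z": 0,"wx": 0,"wy": 0,"wz": 0},
], hand=0.0)

```text
t: 5.5
eef_pos: [0.495, -0.1586, 0.0034]
tool_rot: [0.001, 1.0, 0.025, 0.002]
contact_force: [-0.8, 0.1, -0.2]
gripper_width: 0.501
```

>>> jog_arm([
  {"x": 0,"y": 0,"z": 0.015,"wx": 0,"wy": 0,"wz": 0},
  {"x": 0,"y": 0,"z": 0.03,"wx": 0,"wy": 0,"wz": 0},
  {"x": 0,"y": 0,"z": 0.03,"wx": 0,"wy": 0,"wz": 0},
])

```text
t: 5.75
eef_pos: [0.4945, -0.1585, -0.0033]
tool_rot: [0.001, 1.0, 0.025, 0.001]
contact_force: [0.4, -0.3, -0.4]
gripper_width: 0.495
```

>>> jog_arm([
  {"x": 0,"y": 0,"z": 0.015,"wx": 0,"wy": 0,"wz": 0},
  {"x": 0,"y": 0,"z": 0.015,"wx": 0,"wy": 0,"wz": 0},
])

```text
t: 5.92
eef_pos: [0.494, -0.1583, -0.007]
tool_rot: [0.001, 1.0, 0.025, 0.001]
contact_force: [-0.4, -0.5, -0.3]
gripper_width: 0.498
```

>>> jog_arm([
  {"x": 0,"y": 0,"z": 0.015,"wx": 0,"wy": 0,"wz": 0},
  {"x": 0,"y": 0,"z": 0.025,"wx": 0,"wy": 0,"wz": 0},
  {"x": 0,"y": 0,"z": 0.025,"wx": 0,"wy": 0,"wz": 0},
])

```text
t: 6.17
eef_pos: [0.4937, -0.1583, -0.0125]
tool_rot: [0.001, 1.0, 0.025, 0.0]
contact_force: [-0.2, -1.0, -0.6]
gripper_width: 0.499
```

```bash
python3 - <<'E'
from h import *
snap("scene","s4.png"); a=cv2.imread("pics/s4.png")[165:225,360:440]
cv2.imwrite("pics/c4.png",cv2.resize(a,None,fx=8,fy=8,interpolation=cv2.INTER_CUBIC))
# check height of the tin's base corners / lid in the scene view
for z in(0,.084): print([proj("scene",[x,y,z]).round(1).tolist() for x,y in [(.547,.1728),(.693,.0962),(.4875,.0667)]])
E
```

```text
[[284.6, 260.8], [269.1, 212.8], [337.2, 250.1]]
[[282.7, 233.8], [266.5, 186.4], [338.3, 223.3]]
```

View pics/c4.png

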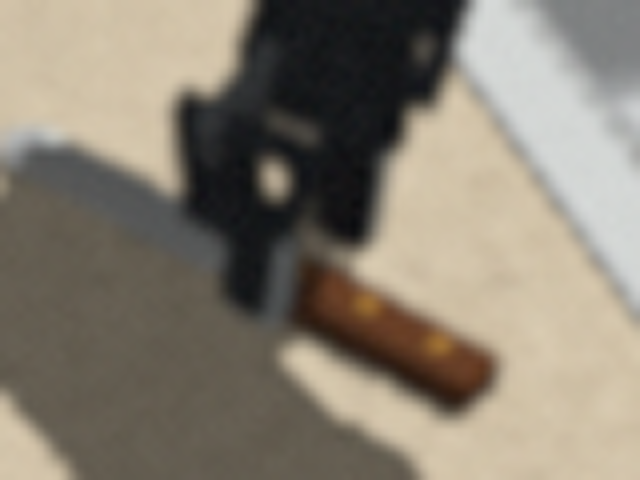

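The fingers now straddle the handle, with the near finger at (392,203). Closing.

>>> jog_arm([
  {"x": 0,"y": 0,"z": 0,"wx": 0,"wy": 0,"wz": 0},
  {"x": 0,"y": 0,"z": 0,"wx": 0,"wy": 0,"wz": 0},
  {"x": 0,"y": 0,"z": 0,"wx": 0,"wy": 0,"wz": 0},
  {"x": 0,"y": 0,"z": 0,"wx": 0,"wy": 0,"wz": 0},
  {"x": 0,"y": 0,"z": 0,"wx": 0,"wy": 0,"wz": 0},
  {"x": 0,"y": 0,"z": 0,"wx": 0,"wy": 0,"wz": 0},
], hand=-1, grip_force=120)

```text
t: 6.72
eef_pos: [0.494, -0.1583, -0.0116]
tool_rot: [0.001, 1.0, 0.025, 0.001]
contact_force: [-1.1, -0.4, 6.3]
gripper_width: 0.188
```

```bash
python3 - <<'E'
from h import *
o=monitor.get_obs();print(o["gripper_width"],o["eef_pos"],o["contact_force"])
yaw=61.3;u=np.array([np.cos(np.radians(yaw)),np.sin(np.radians(yaw)),0])
n=np.array([.589,.081,0])-.06*u
print("notch",n)
p=n-.118*u-.035*u; p[2]=o["eef_pos"][2]+.061
print(p,rel(p,yaw))
E
```

```text
0.18754353051359554 [ 0.49397408 -0.1583135  -0.01159924] [-1.09741412 -0.41405373  6.26728769]
notch [0.56018659 0.02837123 0.        ]
[ 0.4867124  -0.10583213  0.04940076] (array([-0.0225, -0.2633, -0.3055]), array([ 8.000e-04, -1.000e-04, -3.243e-01]))
```

>>> jog_arm([
  {"x": 0,"y": 0,"z": -0.1,"wx": 0,"wy": 0,"wz": 0},
  {"x": 0,"y": 0,"z": -0.25,"wx": 0,"wy": 0,"wz": 0},
  {"x": 0,"y": 0,"z": -0.306,"wx": 0,"wy": 0,"wz": -0.03},
  {"x": 0,"y": 0,"z": -0.306,"wx": 0,"wy": 0,"wz": -0.065},
  {"x": 0,"y": -0.03,"z": -0.306,"wx": 0,"wy": 0,"wz": -0.1},
  {"x": 0,"y": -0.1,"z": -0.306,"wx": 0,"wy": 0,"wz": -0.14},
  {"x": -0.01,"y": -0.15,"z": -0.306,"wx": 0,"wy": 0,"wz": -0.18},
  {"x": -0.022,"y": -0.2,"z": -0.306,"wx": 0,"wy": 0,"wz": -0.22},
  {"x": -0.022,"y": -0.263,"z": -0.306,"wx": 0,"wy": 0,"wz": -0.26},
  {"x": -0.022,"y": -0.263,"z": -0.306,"wx": 0,"wy": 0,"wz": -0.3},
  {"x": -0.022,"y": -0.263,"z": -0.306,"wx": 0,"wy": 0,"wz": -0.324},
  {"x": -0.022,"y": -0.263,"z": -0.306,"wx": 0,"wy": 0,"wz": -0.324},
])

```text
t: 7.72
eef_pos: [0.4866, -0.1058, 0.0495]
tool_rot: [0.001, 0.86, 0.511, 0.0]
contact_force: [-0.4, 0.6, -0.2]
gripper_width: 0.186
```

```bash
python3 - <<'E'
from h import *
o=monitor.get_obs();print(o["t"],o["gripper_width"],o["eef_pos"],o["contact_force"])
yaw=61.3;u=np.array([np.cos(np.radians(yaw)),np.sin(np.radians(yaw)),0])
n=np.array([.589,.081,0])-.06*u
print(rel(np.r_[(n-.153*u)[:2],.0494],yaw))
s=snap("scene","s5.png")[:,:,::-1].copy();t=snap("top","t5.png")[:,:,::-1].copy()
tip=n-.035*u; tip[2]=.069; n[2]=.069; print(proj("scene",tip),proj("top",tip),proj("scene",n),proj("top",n))
for nm in("scene","top"): print([(a["confidence"],a["location"],onz(nm,a["location"],.069)) for a in finder.place_of(nm,"knife_tip")[:2]])
a=s[150:270,290:450]; b=t[150:270,240:400]
f=lambda q:cv2.resize(q,None,fx=5,fy=5,interpolation=cv2.INTER_CUBIC)[:,:]
cv2.imwrite("pics/c5.png",f(a)); cv2.imwrite("pics/c5t.png",f(b))
E
```

```text
7.7167 0.18591989355483246 [ 0.48661407 -0.1057946   0.04947971] [-0.44256831  0.60714387 -0.21357412]
(array([0.0001, 0.0005, 0.0004]), array([0.0006, 0.0003, 0.0006]))
[341.08575039 201.6695891 ] [314.99963038 225.55962756] [326.64648256 204.37191455] [302.59286506 219.06863078]
[(0.74, [339.7, 201.2], array([ 0.54678076, -0.00125036,  0.069     ]))]
[(0.82, [312.6, 225.6], array([0.54336711, 0.00363473, 0.069     ]))]
```

View pics/c5.png

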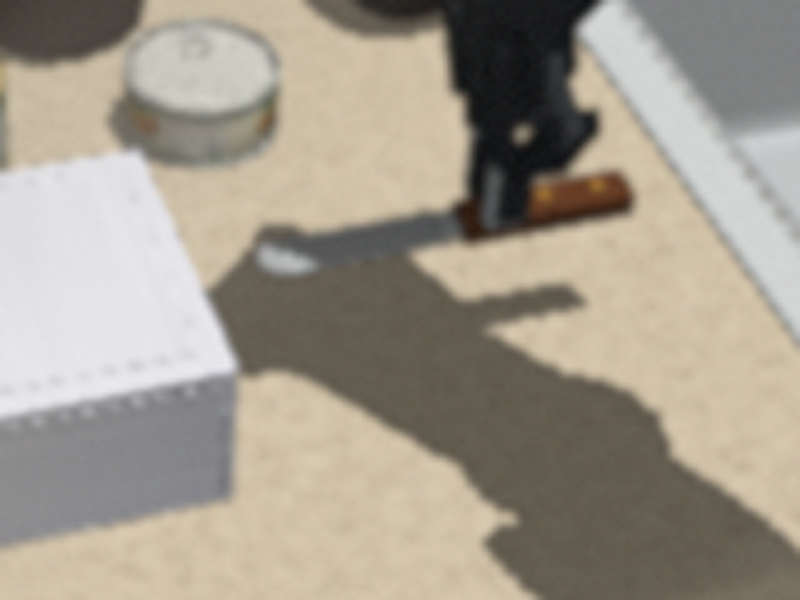

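The tip is at (341,200), within a few mm of where I expected, and the blade is level. Inserting slowly, 1 mm lower.

>>> jog_arm([
  {"x": 0.05,"y": 0,"z": 0.006,"wx": 0,"wy": 0,"wz": 0},
  {"x": 0.1,"y": 0,"z": 0.006,"wx": 0,"wy": 0,"wz": 0},
  {"x": 0.13,"y": 0,"z": 0.006,"wx": 0,"wy": 0,"wz": 0},
  {"x": 0.16,"y": 0,"z": 0.006,"wx": 0,"wy": 0,"wz": 0},
  {"x": 0.18,"y": 0,"z": 0.006,"wx": 0,"wy": 0,"wz": 0},
  {"x": 0.2,"y": 0,"z": 0.006,"wx": 0,"wy": 0,"wz": 0},
  {"x": 0.22,"y": 0,"z": 0.006,"wx": 0,"wy": 0,"wz": 0},
])

```text
t: 8.5
eef_pos: [0.5081, -0.0673, 0.0482]
tool_rot: [0.001, 0.861, 0.508, 0.0]
contact_force: [0.1, 0.3, -0.4]
gripper_width: 0.183
```

```bash
python3 - <<'E'
from h import *
o=monitor.get_obs();print(o["t"],o["gripper_width"],o["eef_pos"],o["contact_force"])
snap("top","t6.png");print([(a["confidence"],a["location"]) for a in finder.place_of("top","knife_tip")[:2]])
E
```

```text
8.5 0.18335661293551545 [ 0.5081305  -0.06725312  0.04819035] [ 0.0629804   0.34310211 -0.43556998]
[(0.48, [296.2, 216.2])]
```

>>> jog_arm([
  {"x": 0.03,"y": 0,"z": 0,"wx": 0,"wy": 0,"wz": 0},
  {"x": 0.07,"y": 0,"z": 0,"wx": 0,"wy": 0,"wz": 0},
  {"x": 0.11,"y": 0,"z": 0,"wx": 0,"wy": 0,"wz": 0},
  {"x": 0.11,"y": 0,"z": 0,"wx": 0,"wy": 0,"wz": 0},
])

```text
t: 8.93
eef_pos: [0.5203, -0.0453, 0.0486]
tool_rot: [0.001, 0.86, 0.509, 0.001]
contact_force: [0.7, 0.4, -0.3]
gripper_width: 0.182
```

>>> jog_arm([
  {"x": 0,"y": 0,"z": -0.02,"wx": 0,"wy": 0,"wz": 0},
  {"x": 0,"y": 0,"z": -0.035,"wx": 0,"wy": 0,"wz": 0},
  {"x": 0.0,"y": 0,"z": -0.05,"wx": 0,"wy": 0,"wz": 0},
  {"x": 0.002,"y": 0,"z": -0.07,"wx": 0,"wy": 0,"wz": 0},
  {"x": 0.006,"y": 0,"z": -0.09,"wx": 0,"wy": 0,"wz": 0},
  {"x": 0.009,"y": 0,"z": -0.11,"wx": 0,"wy": 0,"wz": 0},
  {"x": 0.015,"y": 0,"z": -0.135,"wx": 0,"wy": 0,"wz": 0},
  {"x": 0.02,"y": 0,"z": -0.155,"wx": 0,"wy": 0,"wz": 0},
  {"x": 0.02,"y": 0,"z": -0.155,"wx": 0,"wy": 0,"wz": 0},
])

```text
t: 9.68
eef_pos: [0.5223, -0.0422, 0.0803]
tool_rot: [0.001, 0.861, 0.509, 0.001]
contact_force: [-0.8, -2.0, -2.7]
gripper_width: 0.189
```

```bash
python3 - <<'E'
from h import *
o=monitor.get_obs();print(o["t"],o["gripper_width"],o["eef_pos"],o["contact_force"],o["torque"])
snap("scene","s7.png"); a=cv2.imread("pics/s7.png")[110:270,240:450]
cv2.imwrite("pics/c7.png",cv2.resize(a,None,fx=3.5,fy=3.5,interpolation=cv2.INTER_CUBIC))
E
```

```text
9.6833 0.18895265232135008 [ 0.52226006 -0.04216054  0.08033812] [-0.79113231 -1.97987497 -2.6850274 ] [-0.59278628  0.43348848  0.01875316]
```

View pics/c7.png

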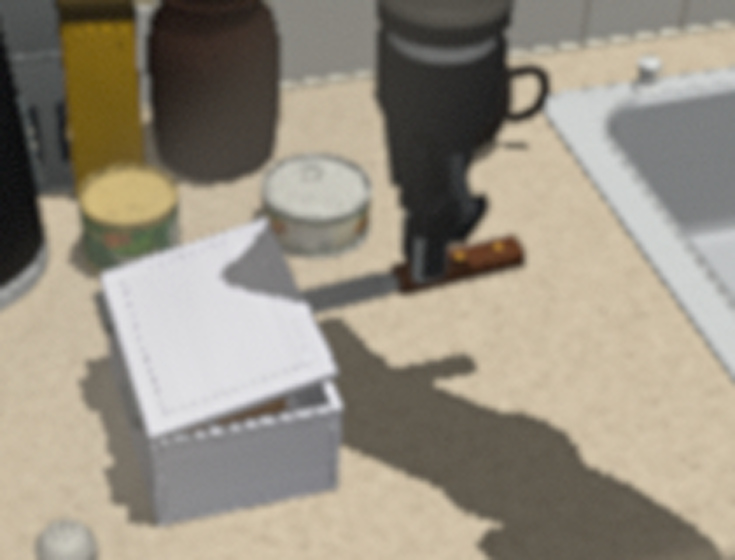

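The blade is under the lid, and the lid is open about 0.3 rad. Continuing along the arc.

>>> jog_arm([
  {"x": 0.01,"y": 0,"z": -0.028,"wx": 0,"wy": 0,"wz": 0},
  {"x": 0.022,"y": 0,"z": -0.055,"wx": 0,"wy": 0,"wz": 0},
  {"x": 0.038,"y": 0,"z": -0.083,"wx": 0,"wy": 0,"wz": 0},
  {"x": 0.055,"y": 0,"z": -0.11,"wx": 0,"wy": 0,"wz": 0},
  {"x": 0.075,"y": 0,"z": -0.136,"wx": 0,"wy": 0,"wz": 0},
  {"x": 0.095,"y": 0,"z": -0.16,"wx": 0,"wy": 0,"wz": 0},
  {"x": 0.12,"y": 0,"z": -0.183,"wx": 0,"wy": 0,"wz": 0},
  {"x": 0.145,"y": 0,"z": -0.205,"wx": 0,"wy": 0,"wz": 0},
  {"x": 0.172,"y": 0,"z": -0.225,"wx": 0,"wy": 0,"wz": 0},
  {"x": 0.2,"y": 0,"z": -0.243,"wx": 0,"wy": 0,"wz": 0},
  {"x": 0.228,"y": 0,"z": -0.257,"wx": 0,"wy": 0,"wz": 0},
  {"x": 0.257,"y": 0,"z": -0.27,"wx": 0,"wy": 0,"wz": 0},
])

```text
t: 10.73
eef_pos: [0.5472, 0.0036, 0.1344]
tool_rot: [0.001, 0.861, 0.509, 0.002]
contact_force: [-0.6, -2.8, -2.8]
gripper_width: 0.19
```

>>> jog_arm([
  {"x": 0.021,"y": 0,"z": -0.007,"wx": 0,"wy": 0,"wz": 0},
  {"x": 0.043,"y": 0,"z": -0.014,"wx": 0,"wy": 0,"wz": 0},
  {"x": 0.063,"y": 0,"z": -0.019,"wx": 0,"wy": 0,"wz": 0},
  {"x": 0.083,"y": 0,"z": -0.024,"wx": 0,"wy": 0,"wz": 0},
  {"x": 0.105,"y": 0,"z": -0.027,"wx": 0,"wy": 0,"wz": 0},
  {"x": 0.128,"y": 0,"z": -0.03,"wx": 0,"wy": 0,"wz": 0},
  {"x": 0.14,"y": 0,"z": -0.03,"wx": 0,"wy": 0,"wz": 0},
  {"x": 0.14,"y": 0,"z": -0.03,"wx": 0,"wy": 0,"wz": 0},
])

```text
t: 11.4
eef_pos: [0.5611, 0.0292, 0.1405]
tool_rot: [0.001, 0.86, 0.51, 0.002]
contact_force: [0.6, -1.1, -0.5]
gripper_width: 0.187
```

```bash
python3 - <<'E'
from h import *
o=monitor.get_obs();print(o["t"],o["gripper_width"],o["eef_pos"],o["contact_force"],o["torque"])
snap("scene","s8.png"); a=cv2.imread("pics/s8.png")[80:270,240:450]
cv2.imwrite("pics/c8.png",cv2.resize(a,None,fx=3,fy=3,interpolation=cv2.INTER_CUBIC))
E
```

```text
11.4 0.18708477716824928 [0.56105081 0.0291799  0.14050039] [ 0.57346052 -1.07553475 -0.49396331] [-0.08910684  0.05733473  0.02699218]
```

View pics/c8.png

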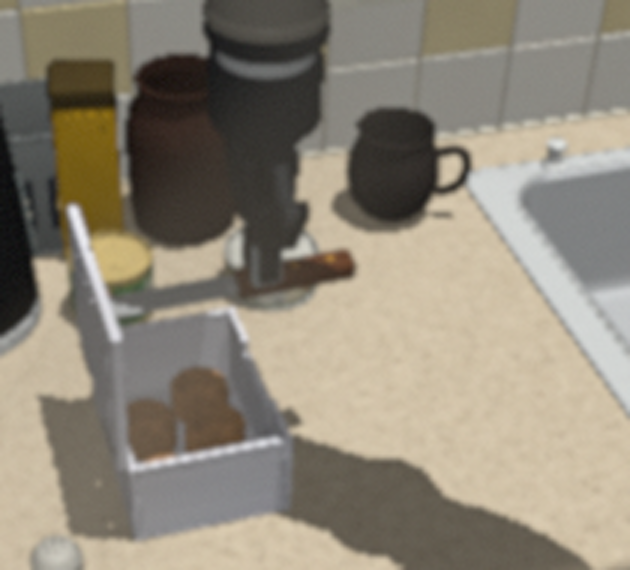

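The lid is nearly upright, its front edge at about (264,150), and the contact force is small. Backing the knife straight out, then lowering it in front of the tin.

>>> jog_arm([
  {"x": -0.1,"y": 0,"z": 0,"wx": 0,"wy": 0,"wz": 0},
  {"x": -0.25,"y": 0,"z": 0,"wx": 0,"wy": 0,"wz": 0},
  {"x": -0.45,"y": 0,"z": 0,"wx": 0,"wy": 0,"wz": 0},
  {"x": -0.65,"y": 0,"z": 0,"wx": 0,"wy": 0,"wz": 0},
  {"x": -0.85,"y": 0,"z": 0,"wx": 0,"wy": 0,"wz": 0},
  {"x": -0.97,"y": 0,"z": 0,"wx": 0,"wy": 0,"wz": 0},
  {"x": -0.97,"y": 0,"z": 0.1,"wx": 0,"wy": 0,"wz": 0},
  {"x": -0.97,"y": 0,"z": 0.25,"wx": 0,"wy": 0,"wz": 0},
  {"x": -0.97,"y": 0,"z": 0.4,"wx": 0,"wy": 0,"wz": 0},
  {"x": -0.97,"y": 0,"z": 0.52,"wx": 0,"wy": 0,"wz": 0},
  {"x": -0.97,"y": 0,"z": 0.6,"wx": 0,"wy": 0,"wz": 0},
  {"x": -0.97,"y": 0,"z": 0.6,"wx": 0,"wy": 0,"wz": 0},
])

```text
t: 12.45
eef_pos: [0.4664, -0.1401, 0.0174]
tool_rot: [-0.001, 0.86, 0.51, 0.001]
contact_force: [-0.0, -0.6, -0.8]
gripper_width: 0.19
```

```bash
python3 - <<'E'
from h import *
o=monitor.get_obs();print(o["t"],o["eef_pos"],o["contact_force"]); print(rel([.467,-.143,-.0105],61.3))
E
```

```text
12.45 [ 0.4664297  -0.14006843  0.01741016] [-0.02382825 -0.56836213 -0.80808853]
(array([-0.0118,  0.0097,  0.1395]), array([-0.0003, -0.0007,  0.0001]))
```

>>> jog_arm([
  {"x": 0,"y": 0,"z": 0.05,"wx": 0,"wy": 0,"wz": 0},
  {"x": 0,"y": 0,"z": 0.09,"wx": 0,"wy": 0,"wz": 0},
  {"x": 0,"y": 0,"z": 0.115,"wx": 0,"wy": 0,"wz": 0},
  {"x": 0,"y": 0,"z": 0.13,"wx": 0,"wy": 0,"wz": 0},
  {"x": 0,"y": 0,"z": 0.138,"wx": 0,"wy": 0,"wz": 0},
  {"x": 0,"y": 0,"z": 0.138,"wx": 0,"wy": 0,"wz": 0},
])

```text
t: 12.95
eef_pos: [0.4666, -0.14, -0.0101]
tool_rot: [-0.001, 0.86, 0.51, 0.001]
contact_force: [0.5, -0.2, -0.2]
gripper_width: 0.183
```

>>> jog_arm([
  {"x": 0,"y": 0,"z": 0,"wx": 0,"wy": 0,"wz": 0},
  {"x": 0,"y": 0,"z": 0,"wx": 0,"wy": 0,"wz": 0},
  {"x": 0,"y": 0,"z": 0,"wx": 0,"wy": 0,"wz": 0},
  {"x": 0,"y": 0,"z": 0,"wx": 0,"wy": 0,"wz": 0},
  {"x": 0,"y": 0,"z": -0.05,"wx": 0,"wy": 0,"wz": 0},
  {"x": 0,"y": 0,"z": -0.15,"wx": 0,"wy": 0,"wz": 0},
  {"x": 0,"y": 0,"z": -0.3,"wx": 0,"wy": 0,"wz": 0},
  {"x": -0.2,"y": 0,"z": -0.5,"wx": 0,"wy": 0,"wz": 0},
  {"x": -0.2,"y": 0.2,"z": -0.7,"wx": 0,"wy": 0,"wz": 0},
  {"x": -0.2,"y": 0.4,"z": -0.8,"wx": 0,"wy": 0,"wz": 0},
  {"x": -0.2,"y": 0.5,"z": -0.8,"wx": 0,"wy": 0,"wz": 0},
], hand=0.2)

```text
t: 13.87
eef_pos: [0.5347, -0.2244, 0.154]
tool_rot: [0.001, 0.86, 0.51, 0.002]
contact_force: [1.6, 0.1, 0.6]
gripper_width: 0.599
```

```bash
python3 - <<'E'
from h import *
o=monitor.get_obs();print(o["t"],o["gripper_width"],o["eef_pos"],o["contact_force"])
snap("scene","s9.png"); a=cv2.imread("pics/s9.png")[80:310,200:480]
cv2.imwrite("pics/c9.png",cv2.resize(a,None,fx=2.6,fy=2.6,interpolation=cv2.INTER_CUBIC))
for n in("knife","knife_tip","lid_front"): print(n,[(r["confidence"],onz("scene",r["location"],.0 if n[0]=='k' else .19)) for r in finder.place_of("scene",n)[:1]])
E
```

```text
13.8667 0.5991496542694766 [ 0.53472031 -0.22443772  0.15404513] [1.56658413 0.05343195 0.58392227]
knife [(0.96, array([ 0.44817343, -0.16388313,  0.        ]))]
knife_tip []
lid_front [(0.69, array([0.62567656, 0.13070683, 0.19      ]))]
```

View pics/c9.png

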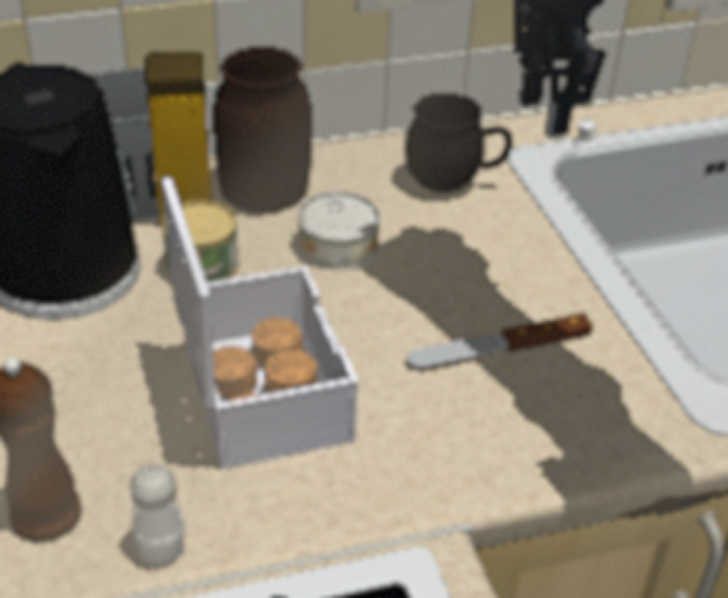

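The lid stands upright, the knife lies flat in front of the tin well clear of it, and the bystanders are in place. Handing in.

```bash
python3 -c "
from h import *
print(bot.hand_in())"
```

```text
the job is handed in; nothing more can be done
None
```

The lid is up, the knife is down, and I handed the job in at about 13.9 s. No verdict was reported.

- **What I did:** I gripped the knife by its handle and slid the blade about 30 mm into the notch. I then levered the lid up along its arc until it was nearly upright, backed the blade straight out, laid the knife in front of the tin and let go.
- **Last checks:** In the final picture the lid stands almost vertical. The network's point for the lid's front edge lies close to directly above the hinge. The knife lies flat, same side up, with its tip about 80 mm from the tin. The bystanders look unmoved; I judged this by eye and did not measure it. The force on the blade while levering was only about 2–4 N.
- **What went wrong or disagreed:** My first grasp closed on nothing. The finger ends really sit more than 10 mm above the reported tool position, so I probed down carefully and gripped at a reported z of -0.012. The knife had not moved. The gripper also read 0.19 open on the 22 mm handle, where I expected about 0.26, but the grip held throughout.

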